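# Shim the board holder and hold its sprung jaw open at the index

### The job

Finish the board support in the white board holder: lay the two short pale slats crosswise on the two long dark slats, one straight above each guide rod, lying along the rod and centred over the gap between the long slats, and let go of them. Then take the black pull handle, pull the spring-loaded front jaw away from the rear jaw until its yellow pointer is level with the red index clip, and keep it there: finish while still holding the handle, because the spring closes the jaw if you let go. Leave the long slats where they lie and do not disturb the other things on the bench.

Things in the scene. Friction and masses are not known exactly. Their poses are not given: they have to be found in the camera images.
- board_vice: white board holder, fixed, 206x110x60 mm; origin on the bench at its middle, x from wheel (front) to fixed rear jaw, y left, z up. 8 mm guide rods along x at y = +-42 mm, tops z = 26. Rear jaw face x = +88, top z = 60. Front plate x = -81 to -71, top z = 32; wheel to x = -103, z = 35. Sliding jaw 12 thick, 110 wide, top z = 57, mid plane x = -11 when home. Scale strip y = +65, top z = 34
- board_vice_jaw (a joint): travel of the front jaw, m: 0 home, grows as the jaw is pulled toward -x of board_vice, stop at 0.045. A spring always pulls it home: about 4 N at 0, rising 200 N/m to 13 N at the stop, 0.5 N friction
- pull_handle: black pull handle carried by the front jaw. Origin on the jaw's mid plane at bench height; axes as board_vice. Upright block 10 mm (x) by 38 mm (y), its middle 34 mm in front (-x) of the jaw's mid plane, z = 46 to 92 mm, free on all sides above the jaw's top (57 mm); two flat steel arms join it to the jaw at z = 46 to 54 mm
- handle_grip (a point): point in the middle of the handle block, at z = 80 mm, 12 mm below its top; axes as board_vice; pinch the 10 mm thickness along x
- pointer (a point): top of the yellow pointer (3 mm thick in x) at the left end of the front jaw, on the jaw's mid plane; axes as board_vice
- index_clip: red index clip fixed on the scale strip, at a different place along it each time, 10 mm long at the foot with an upright 4 mm thick tab. Origin on the holder's centre line at bench height, beside the clip, at the x of the tab's middle; the tab stands at y = +64.5 mm from there. Axes as board_vice; x - the mark to which the pointer is pulled
- clip_top (a point): top of the red tab (z = 58 mm), in its middle; axes as board_vice. The jaw is at the mark when the pointer has the same x as this along board_vice's x axis; that takes 18 to 34 mm of travel
- long_slat_front: long dark wooden slat, 100 x 14 x 12 mm, loose, lying across both guide rods (underside at z = 26 mm, top at 38 mm) at about x = +30 mm of board_vice. Origin in the middle of its underside, x along its length
- long_slat_rear: the same, at about x = +70 mm of board_vice
- short_slat_a: short pale wooden slat, 60 x 14 x 12 mm, about 20 g, lying flat on the bench. Origin in the middle of its underside, x along its length, z up
- short_slat_b: the other short pale slat, the same; either may go to either side
- seat_left (a point): where the middle of the underside of one short slat belongs: straight above the left guide rod (x = +50, y = +42 mm of board_vice), at z = 38 mm, the top of the long slats; axes as board_vice, the slat's length along x
- seat_right (a point): the same above the right guide rod (y = -42 mm)
- flux_bottle: small amber bottle with black spout, 35 x 35 x 102 mm, bystander; origin under its middle
- solder_spool: spool with blue ends, 65 x 120 x 48 mm with its wire end, bystander; origin at its underside
- tape_roll_masking: cream roll of masking tape lying flat, 104 x 102 x 25 mm, bystander; origin at its underside
- tip_tin: small round white tin, 50 x 50 x 24 mm, bystander; origin at its underside
- test_fixture: brown block with rows of pins, 90 x 60 x 34 mm, bystander; origin at its underside
Mind the look-alikes: they are no part of the job. Leave any blue or turquoise look-alike of the short_slat_a alone. Leave any purple look-alike of the long_slat_front alone.

How it is judged (in metres and radians):
On the way, in this order (a step that is already met when the one before it is completed fails the run):
1. both short slats lie released on the long slats, one above each rod, with the jaw still home ((((x of short_slat_a in the frame of seat_left between -0.008 and 0.008 m and y of short_slat_a in the frame of seat_left between -0.008 and 0.008 m and z of short_slat_a in the frame of seat_left between -0.003 and 0.003 m and angle between the x axis of short_slat_a and the x axis of board_vice, either way round below 0.17 rad and angle between short_slat_a's own z axis and vertical below 0.07 rad) and (x of short_slat_b in the frame of seat_right between -0.008 and 0.008 m and y of short_slat_b in the frame of seat_right between -0.008 and 0.008 m and z of short_slat_b in the frame of seat_right between -0.003 and 0.003 m and angle between the x axis of short_slat_b and the x axis of board_vice, either way round below 0.17 rad and angle between short_slat_b's own z axis and vertical below 0.07 rad)) or ((x of short_slat_b in the frame of seat_left between -0.008 and 0.008 m and y of short_slat_b in the frame of seat_left between -0.008 and 0.008 m and z of short_slat_b in the frame of seat_left between -0.003 and 0.003 m and angle between the x axis of short_slat_b and the x axis of board_vice, either way round below 0.17 rad and angle between short_slat_b's own z axis and vertical below 0.07 rad) and (x of short_slat_a in the frame of seat_right between -0.008 and 0.008 m and y of short_slat_a in the frame of seat_right between -0.008 and 0.008 m and z of short_slat_a in the frame of seat_right between -0.003 and 0.003 m and angle between the x axis of short_slat_a and the x axis of board_vice, either way round below 0.17 rad and angle between short_slat_a's own z axis and vertical below 0.07 rad))) and contact force between the fingers and short_slat_a below 0.1 N and linear speed of each of short_slat_a, short_slat_b below 0.02 m/s and contact force between the fingers and short_slat_b below 0.1 N and x of long_slat_front in the frame of seat_left between -0.03 and -0.01 m and z of long_slat_front in the frame of seat_left between -0.015 and -0.009 m and x of long_slat_rear in the frame of seat_left between 0.01 and 0.03 m and z of long_slat_rear in the frame of seat_left between -0.015 and -0.009 m and value of joint board_vice_jaw below 0.006 m), for 0.2 s.
2. the jaw is held by its handle with the pointer level with the red clip (x of pointer in the frame of clip_top between -0.004 and 0.004 m and velocity of joint board_vice_jaw between -0.01 and 0.01 m/s and contact force between the fingers and pull_handle above 3 N), for 0.5 s.
At the end, for the whole second after the job is handed in: Fingers hold the pull handle (over 3 N), pointer still and within 4 mm of the red clip along the holder; short slats released, flat on the long slats, within 8 mm (each way) and 10 degrees of their places above the rods; long slats on the rods within 10 mm of x = +30 and +70 mm of board_vice (all of step 2 and (((x of short_slat_a in the frame of seat_left between -0.008 and 0.008 m and y of short_slat_a in the frame of seat_left between -0.008 and 0.008 m and z of short_slat_a in the frame of seat_left between -0.003 and 0.003 m and angle between the x axis of short_slat_a and the x axis of board_vice, either way round below 0.17 rad and angle between short_slat_a's own z axis and vertical below 0.07 rad) and (x of short_slat_b in the frame of seat_right between -0.008 and 0.008 m and y of short_slat_b in the frame of seat_right between -0.008 and 0.008 m and z of short_slat_b in the frame of seat_right between -0.003 and 0.003 m and angle between the x axis of short_slat_b and the x axis of board_vice, either way round below 0.17 rad and angle between short_slat_b's own z axis and vertical below 0.07 rad)) or ((x of short_slat_b in the frame of seat_left between -0.008 and 0.008 m and y of short_slat_b in the frame of seat_left between -0.008 and 0.008 m and z of short_slat_b in the frame of seat_left between -0.003 and 0.003 m and angle between the x axis of short_slat_b and the x axis of board_vice, either way round below 0.17 rad and angle between short_slat_b's own z axis and vertical below 0.07 rad) and (x of short_slat_a in the frame of seat_right between -0.008 and 0.008 m and y of short_slat_a in the frame of seat_right between -0.008 and 0.008 m and z of short_slat_a in the frame of seat_right between -0.003 and 0.003 m and angle between the x axis of short_slat_a and the x axis of board_vice, either way round below 0.17 rad and angle between short_slat_a's own z axis and vertical below 0.07 rad))) and contact force between the fingers and short_slat_a below 0.1 N and linear speed of each of short_slat_a, short_slat_b below 0.02 m/s and contact force between the fingers and short_slat_b below 0.1 N and x of long_slat_front in the frame of seat_left between -0.03 and -0.01 m and z of long_slat_front in the frame of seat_left between -0.015 and -0.009 m and x of long_slat_rear in the frame of seat_left between 0.01 and 0.03 m and z of long_slat_rear in the frame of seat_left between -0.015 and -0.009 m); the arm keeps its last pose, push and grip.
It fails at once if another thing on the bench is shoved (over 20 mm) or tipped (distance of any of flux_bottle, solder_spool, tape_roll_masking, tip_tin, test_fixture from where it was at the start of the episode above 0.02 m or angle between flux_bottle's own z axis and vertical above 0.5 rad).
It also fails if it takes over 58 s, if anything falls off the work surface, if the arm or the gripper's body presses on something with over 40 N, if the wrist force passes 120 N, or if a joint passes its speed limit or range.

### The arm

A 6-joint arm with a two-finger parallel gripper is mounted at the origin on a cart in front of the work surface, level with it; the furniture and walls round the work are solid. World frame = base frame: x ahead of the robot, y to its left, z up, the work surface at z = 0. Lengths are in m, angles in degrees, forces in N, time in s.
With the tool pointing down it reaches from about 0.275 to 0.75 m from the base axis. Payload 10.2 kg.
Tool frame: the origin (TCP) lies where the fingers leave the gripper's body, on its centre line; the fingertips stand 64 mm ahead of it and the grasp point (between the pads) lies arm.pinch_z ahead of it (arm.pinch_z is the distance from the TCP to the grasp point, in m); y points along the fingers, z is the direction in which the jaws open and shut, and the axes are right-handed (so a half turn about y gives the same grasp; the last joint's range is limited). The gripper opens to 88 mm and grips with 3 to 60 N. Pads are 18 mm wide; open, the fingers measure 123 mm over their backs; the gripper's body (75 mm by 187 mm) begins 45 mm behind the grasp point.
Start: joints at [51.772, 17.928, 85.812, -0, 76.261, -12.8], TCP at [0.225, 0.474, 0.303] pointing down, gripper open.
Joint ranges: [-168.41, 168.41], [-55.51, 124.54], [10.69, 146.95], [-70.63, 250.63], [1, 178], [-165.06, 165.06]. Speed limits (degrees/s): [136.94, 136.94, 172.46, 180, 180, 180].

### API

Orientations are given as [roll, pitch, yaw] about the fixed x, y, z axes, in that order (R = Rz(yaw) Ry(pitch) Rx(roll)).
In Python, from bench import arm gives the robot as it stands. Calls block until the motion is done:
- arm.move_pose(position, orientation): joint-space move of the TCP to a pose.
- arm.servo_line(position, ori=None, velocity=0.15): straight line of the TCP; ori=None keeps the orientation; velocity is the mean speed in m/s.
- arm.movej(angles): joint-space move.
- arm.gripper_open() and arm.gripper_close(): open the fingers fully, or close them until they stop; the grip force is fixed at half the most.
- arm.pause(seconds).
- arm.inverse_kinematics(position, orientation): joint angles nearest the present ones, or None.
- arm.get_state(): the state.
- arm.get_image(name): name is "scene" or "top" or "wrist"; returns the picture (420x560x3 uint8, blue, green, red); there is no depth.
- arm.camera_params(name): a dict with "camera_matrix" (3x3 intrinsics, pixels), "k1" (the pictures are not rectified: a ray, as slopes to the right and down, at radius r is drawn at 1 + k1 r^2 times it, then the intrinsics apply), "T" (4x4, takes a point from camera to world coordinates); the wrist camera has in their place "hand_eye" (4x4, takes a point from camera to tool coordinates, whose origin is the TCP and whose axes are the tool frame's). Camera axes: x right, y down, z forward; pixel columns grow to the right and rows downward; lengths in m; the calibration is good to about 2 mm. A picture is of the moment at which its call begins: read the wrist's pose just before it. camera_params takes no time and is no camera call.
A pose or a line that the arm cannot do raises arm.MotionError and nothing moves.
- arm.sign_off(): hands the job in, once; it reports no verdict.
The state is a dict: "time": time; "joint_pos": joint angles; "joint_vel": joint speeds; "joint_efforts": joint torques, N m; "eef_pos": TCP position; "orientation": TCP orientation; "ft_force": force on the tool from outside, world axes, zero at the start; "ft_torque": the same for the moment, N m; "finger_gap": finger opening in m.
Only numpy, scipy, OpenCV 4.12 (cv2) and the standard library are available. Lean on these libraries where they do the work, as an engineer would, in place of code of your own. Each camera call takes 0.05 s, during which the arm holds its last target.

## Working session

There is one attempt and no reset: what is moved stays moved. The work goes in short steps, each a Python script; the robot and the scene stay as the last script left them, time stands still between calls to the robot, and variables do not carry over. Pictures are saved under pics/ and viewed, and the job is handed in when it is done.

```bash
ls; mkdir -p pics; python3 - <<'E'
from bench import arm
import cv2,numpy as np
print(arm.get_state()); print(arm.pinch_z)
for n in ["scene","top","wrist"]:
    im=arm.get_image(n); cv2.imwrite(f"pics/{n}0.png",im)
    print(n,{k:np.round(v,4).tolist() for k,v in arm.camera_params(n).items()})
E
```

```text
pics
{'time': 0.0, 'joint_pos': array([ 5.17717637e+01,  1.79580617e+01,  8.58528424e+01,  4.08195226e-04,
        7.62613148e+01, -1.27995611e+01]), 'joint_vel': array([-0.03117701, -0.0215747 , -0.06069237,  0.04682469, -0.01788527,
        0.05890732]), 'joint_efforts': array([ 1.62804554e-04, -4.02215123e+01, -2.52265835e+01,  6.94620470e-02,
        3.52938753e-02, -1.09030934e-04]), 'eef_pos': array([0.22533148, 0.47400285, 0.30218103]), 'orientation': array([-9.00703365e+01,  1.63859921e-02, -2.54287825e+01]), 'ft_force': array([ 0.19207115, -0.82909969, -0.03245368]), 'ft_torque': array([ 0.01354656,  0.03350409, -0.01726294]), 'finger_gap': 0.08802109219452711}
0.0453
scene {'camera_matrix': [[543.1956, 0.0, 282.7806], [0.0, 543.1956, 205.8755], [0.0, 0.0, 1.0]], 'k1': -0.186, 'T': [[-0.5161, -0.4827, 0.7075, -0.5703], [-0.8562, 0.312, -0.4117, 0.5847], [-0.022, -0.8183, -0.5744, 0.9989], [0.0, 0.0, 0.0, 1.0]]}
top {'camera_matrix': [[543.8979, 0.0, 274.8724], [0.0, 543.8979, 216.2653], [0.0, 0.0, 1.0]], 'k1': 0.0561, 'T': [[0.0133, -0.9872, 0.1588, 0.3181], [-0.9996, -0.0095, 0.0251, -0.0977], [-0.0233, -0.159, -0.987, 1.376], [0.0, 0.0, 0.0, 1.0]]}
wrist {'camera_matrix': [[300.7736, 0.0, 276.1097], [0.0, 300.7736, 204.433], [0.0, 0.0, 1.0]], 'k1': 0.0023, 'hand_eye': [[-0.0007, 0.9544, 0.2987, -0.0779], [-0.0002, -0.2987, 0.9544, -0.0815], [1.0, 0.0006, 0.0004, -0.001], [0.0, 0.0, 0.0, 1.0]]}
```

View pics/scene0.png

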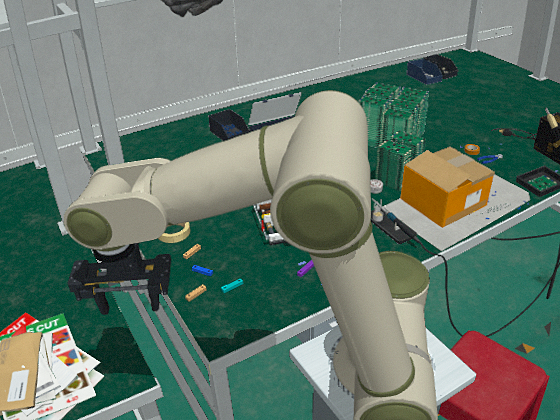

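View pics/top0.png

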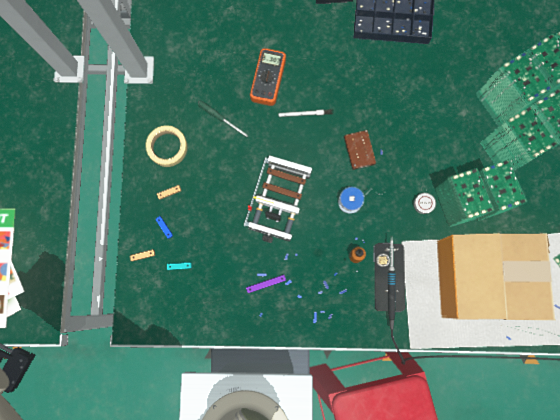

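View pics/wrist0.png

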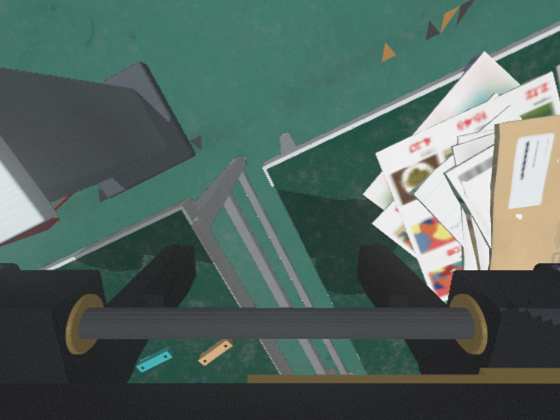

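The top view shows these candidates:
- **Pale slats:** (169,192) and (142,256). These are the two I want.
- **Slat look-alikes to leave:** blue (164,227), turquoise (179,266) and purple (266,284).
- **Holder:** (279,197), with its front towards the robot.

Next I'll take close crops to check these.

```bash
python3 - <<'E'
import cv2,numpy as np
im=cv2.imread("pics/top0.png")
c=cv2.resize(im[150:250,230:330],None,fx=6,fy=6,interpolation=cv2.INTER_CUBIC)
cv2.imwrite("pics/c_vice0.png",c)
c=cv2.resize(im[175:280,120:220],None,fx=5.7,fy=5.7,interpolation=cv2.INTER_CUBIC)
cv2.imwrite("pics/c_slats0.png",c)
E
```

```text
(no output)
```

View pics/c_vice0.png

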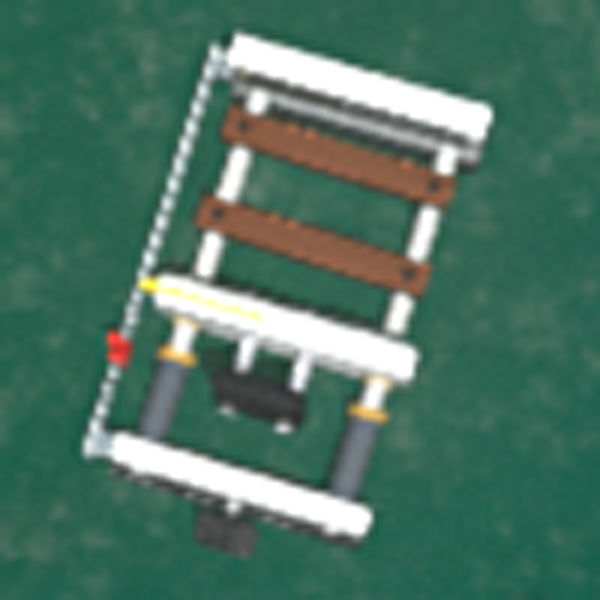

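View pics/c_slats0.png

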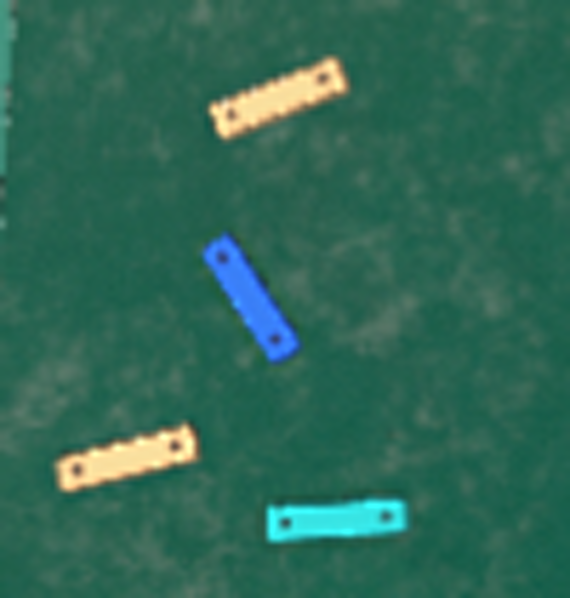

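```bash
cat > h.py <<'E'
import numpy as np, cv2
from scipy.spatial.transform import Rotation as R
from scipy.optimize import least_squares
from bench import arm
PZ=arm.pinch_z
def Tool(st):
    T=np.eye(4); T[:3,:3]=R.from_euler('xyz',st['orientation'],degrees=True).as_matrix(); T[:3,3]=st['eef_pos']; return T
def camT(n,st=None):
    p=arm.camera_params(n)
    return p, (np.array(p['T']) if n!='wrist' else Tool(st)@np.array(p['hand_eye']))
def proj(P,p,T):
    P=np.atleast_2d(P); Q=(P-T[:3,3])@T[:3,:3]
    s=Q[:,:2]/Q[:,2:]; s=s*(1+p['k1']*(s**2).sum(1,keepdims=True)); K=np.array(p['camera_matrix'])
    return s*[K[0,0],K[1,1]]+K[:2,2]
def back(uv,z,p,T):
    K=np.array(p['camera_matrix']); d=(np.array(uv,float)-K[:2,2])/[K[0,0],K[1,1]]; s=d.copy()
    for _ in range(20): s=d/(1+p['k1']*(s**2).sum())
    v=T[:3,:3]@np.r_[s,1]; o=T[:3,3]; return o+v*(z-o[2])/v[2]
def v2w(pose,P):
    P=np.atleast_2d(P); c,s=np.cos(pose[2]),np.sin(pose[2])
    return np.c_[P[:,0]*c-P[:,1]*s+pose[0],P[:,0]*s+P[:,1]*c+pose[1],P[:,2]]
def fitvice(P,uv,p,T,x0):
    f=lambda q:(proj(v2w(q,P),p,T)-uv).ravel()
    r=least_squares(f,x0,loss='soft_l1'); return r.x, f(r.x).reshape(-1,2)
E
python3 - <<'E'
from h import *
p,T=camT('top')
F=[((103,55,60),(232,33)),((103,-55,60),(492,103)),((88,-55,60),(485,146)),((-5,55,57),(165,272)),((-5,-55,57),(418,345)),((-17,-55,57),(410,382)),((-71,55,32),(115,430)),((-71,-55,32),(373,505))]
P=np.array([f[0] for f in F])/1e3; uv=(np.array([f[1] for f in F])+.5)/6-.5+[230,150]
q,r=fitvice(P,uv,p,T,[0.4,-.1,-.2]); print(q,np.degrees(q[2]));print(r.round(2))
for n,c,z in [('clip',(118,348),.058),('pt',(148,285),.06)]:
    w=back((np.array(c)+.5)/6-.5+[230,150],z,p,T); d=w[:2]-q[:2]; c,s=np.cos(q[2]),np.sin(q[2]); print(n,c*d[0]+s*d[1],-s*d[0]+c*d[1])
im=cv2.imread('pics/top0.png'); hsv=cv2.cvtColor(im,cv2.COLOR_BGR2HSV)
m=cv2.inRange(hsv,(8,60,150),(25,200,255)); n,l,s,c=cv2.connectedComponentsWithStats(m)
for i in range(1,n):
    if 60<s[i,4]<300 and 110<c[i][0]<230:
        ys,xs=np.where(l==i); rr=cv2.minAreaRect(np.c_[xs,ys].astype(np.float32))
        v=np.c_[xs,ys]-c[i]; w,e=np.linalg.eigh(v.T@v); d=e[:,1]
        a=back(c[i],.012,p,T); b=back(c[i]+5*d,.012,p,T); e2=b-a
        print(c[i],s[i,4],rr,a,np.degrees(np.arctan2(e2[1],e2[0])))
E
```

```text
[ 0.57196642 -0.07233887 -0.28548397] -16.357026485403512
[[ 1.19 -0.78]
 [ 0.17 -0.07]
 [-0.39 -1.59]
 [-0.51  0.26]
 [-0.06  0.82]
 [-0.13 -0.75]
 [ 0.5   0.67]
 [-0.4   0.9 ]]
clip -0.040131298317459235 0.06285350919155051
pt -0.011755945048229192 0.05872479713767636
[164.97183099 142.52112676] 142 ((165.25, 144.25), (30.405588150024414, 31.11269760131836), 45.0) [0.7290591  0.22557206 0.012     ] -153.29023581161468
[173.52873563 157.5862069 ] 87 ((171.56298828125, 154.75706481933594), (17.999216079711914, 39.446170806884766), 59.534454345703125) [0.68893991 0.20165993 0.012     ] 123.8764430211478
[168.36912752 191.70469799] 149 ((168.4310302734375, 191.82757568359375), (6.313641548156738, 23.95469856262207), 68.19859313964844) [0.59869742 0.21116533 0.012     ] 113.0003221197185
[141.56818182 255.12878788] 132 ((141.60385131835938, 254.88079833984375), (6.227111339569092, 24.557621002197266), 74.74488067626953) [0.4351968  0.27132846 0.012     ] 105.65576702077095
```

Holder fit from the top view: x 0.572, y −0.072, yaw −16.4°, with the clip at about x = −40 mm (about 29 mm of travel). I've got both pale slats too. I'll go over slat B, the lower-left one, and refine with the wrist camera.

```bash
python3 - <<'E'
from h import *
for n,p,y in [('A',(.5987,.2112,.2),113),('B',(.4352,.2713,.2),105.7),('seat',(.62,-.05,.2),-16.4),('seat',(.62,-.12,.2),-16.4),('h',(.52,-.06,.2),-106.4)]:
    for yy in (y,y-180,y+180):
        j=arm.inverse_kinematics(p,[-90,0,yy]); print(n,yy,None if j is None else np.round(j))
arm.move_pose([.4352,.2713,.2],[-90,0,105.7-180])
st=arm.get_state(); im=arm.get_image('wrist'); np.save('st1.npy',st,allow_pickle=True); cv2.imwrite('pics/w1.png',im); print(st['time'],st['eef_pos'],st['orientation'])
E
```

```text
A 113 None
A -67 [  9.  37.  73.   0.  71. -14.]
A 293 [  9.  37.  73.   0.  71. -14.]
B 105.7 None
B -74.3 [19. 23. 96. -0. 62.  3.]
B 285.7 [19. 23. 96. -0. 62.  3.]
seat -16.4 [-15.  35.  75.   0.  69. -89.]
seat -196.4 [-15.  35.  75.  -0.  69.  91.]
seat 163.6 [-15.  35.  75.  -0.  69.  91.]
seat -16.4 [-22.  36.  73.   0.  70. -95.]
seat -196.4 [-22.  36.  73.  -0.  70.  85.]
seat 163.6 [-22.  36.  73.  -0.  70.  85.]
h -106.4 [-19.  24.  94.  -0.  62.  -3.]
h -286.4 None
h 73.6 None
1.3333 [0.43489071 0.27206513 0.2004076 ] [-8.99605828e+01  1.27822006e-02 -7.41968686e+01]
```

View pics/w1.png

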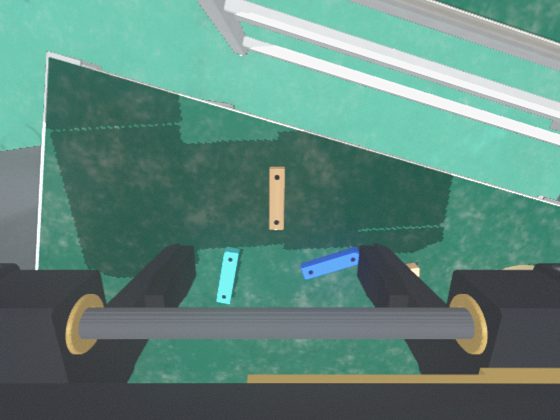

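The wrist view shows the pale slat centred at (277,198). Turquoise (228,276) and blue (331,263) are the look-alikes. I'll refine the pose and pick it up.

```bash
cat >> h.py <<'E'
def slat(im,st,near,z=.0115):
    p,T=camT('wrist',st); hsv=cv2.cvtColor(im,cv2.COLOR_BGR2HSV)
    m=cv2.inRange(hsv,(8,50,90),(24,200,255)); n,l,s,c=cv2.connectedComponentsWithStats(m)
    best=None
    for i in range(1,n):
        if s[i,4]>300 and s[i,4]<4000:
            ys,xs=np.where(l==i); (cx,cy),(w,h),a=cv2.minAreaRect(np.c_[xs,ys].astype(np.float32))
            bp=cv2.boxPoints(((cx,cy),(w,h),a)); W=np.array([back(b,z,p,T) for b in bp])
            ctr=W.mean(0); e=[W[1]-W[0],W[2]-W[1]]; L=[np.linalg.norm(x) for x in e]; d=e[int(np.argmax(L))]
            r=(ctr,np.degrees(np.arctan2(d[1],d[0]))%180,sorted(L),(cx,cy))
            k=np.hypot(*(ctr[:2]-near[:2]))
            if best is None or k<best[0]: best=(k,r)
    return best[1]
E
python3 - <<'E'
from h import *
st=np.load('st1.npy',allow_pickle=True).item(); im=cv2.imread('pics/w1.png')
c,a,L,px=slat(im,st,(.435,.271)); print(c,a,L,px)
E
```

```text
[0.43505165 0.26974859 0.0115    ] 106.29017485720446 [np.float64(0.013602019180764327), np.float64(0.060452639075793006)] (276.5, 198.0)
```

```bash
python3 - <<'E'
from h import *
o=[-90,0,106.3-180]
arm.move_pose([.4350,.2700,.10],o)
arm.servo_line([.4350,.2700,.0665],o,velocity=.08)
print(arm.get_state()['eef_pos'],arm.get_state()['ft_force'])
arm.gripper_close(); s=arm.get_state(); print(s['finger_gap'],s['time'],s['ft_force'])
arm.servo_line([.4350,.2700,.17],o,velocity=.15)
s=arm.get_state(); print(s['finger_gap'],s['time'],s['ft_force'])
im=arm.get_image('wrist'); cv2.imwrite('pics/w2.png',im)
# view of vice: pose before the vice
q=[.572,-.0723,-.2855]
w=v2w(q,[.03,0,0])[0]
arm.move_pose([w[0],w[1],.25],[-90,0,np.degrees(q[2])])
s=arm.get_state(); im=arm.get_image('wrist'); cv2.imwrite('pics/w3.png',im); np.save('st3.npy',s,allow_pickle=True);print(s['finger_gap'],s['time'],s['eef_pos'],s['orientation'])
E
```

```text
[0.43529019 0.270129   0.06698102] [-0.22466619  0.21724162  0.58363031]
0.014014200508143705 3.55 [ 0.10347269  0.24879117 -0.25059417]
0.013284419751330694 4.3917 [-0.48594075  0.21486926 -0.39242538]
0.013404972408533342 5.9083 [ 0.60067469 -0.07995737  0.24955032] [-8.99857649e+01  5.05493463e-02 -1.63487804e+01]
```

View pics/w2.png

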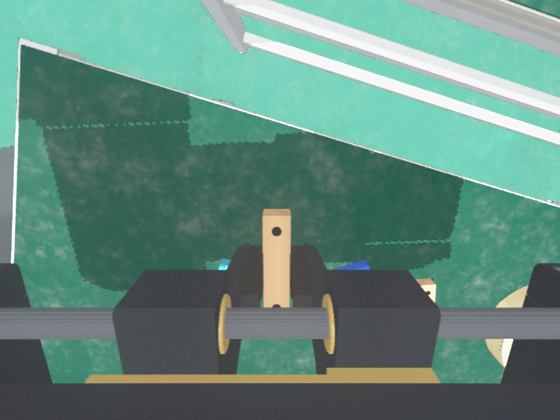

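View pics/w3.png

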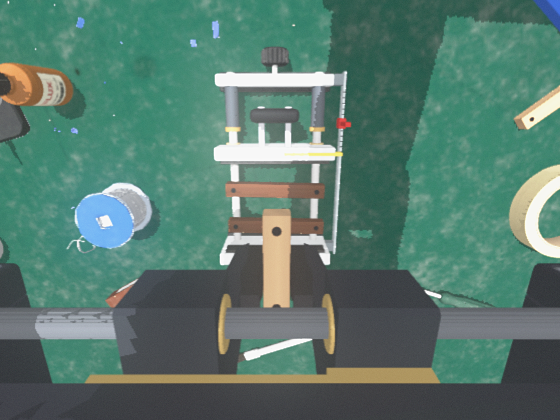

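The slat is held with its hole at (276,231). The vice shows at (275,165), with the clip at (343,124) and the pointer around (335,154). I'll crop this to refine the vice fit.

```bash
python3 - <<'E'
from h import *
st=np.load('st3.npy',allow_pickle=True).item(); im=cv2.imread('pics/w3.png'); p,T=camT('wrist',st)
q=[.572,-.0723,-.2855]
M={'RJ':[(103,55,60),(103,-55,60),(88,-55,60),(88,55,60)],'SJ':[(-5,55,57),(-5,-55,57),(-17,-55,57),(-17,55,57)],'FP':[(-71,55,32),(-71,-55,32),(-81,-55,32),(-81,55,32)],'LF':[(37,50,38),(37,-50,38),(23,-50,38),(23,50,38)],'H':[(-40,19,92),(-40,-19,92),(-50,-19,92),(-50,19,92)]}
c=cv2.resize(im[40:270,200:360],None,fx=4,fy=4,interpolation=cv2.INTER_CUBIC)[:,:]
g=c.copy()
for k,P in M.items():
    uv=proj(v2w(q,np.array(P)/1e3),p,T); cv2.polylines(c,[np.round(((uv+.5-[200,40])*4-.5)*8).astype(np.int32)],True,(255,0,255),1,cv2.LINE_AA,3)
cv2.imwrite('pics/c3.png',np.hstack([c])[:600]); cv2.imwrite('pics/c3b.png',g[100:700])
E
```

```text
(no output)
```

View pics/c3.png

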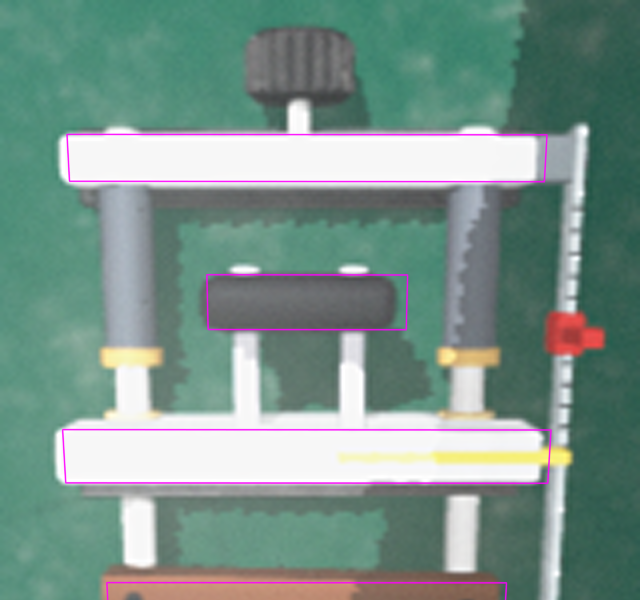

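View pics/c3b.png

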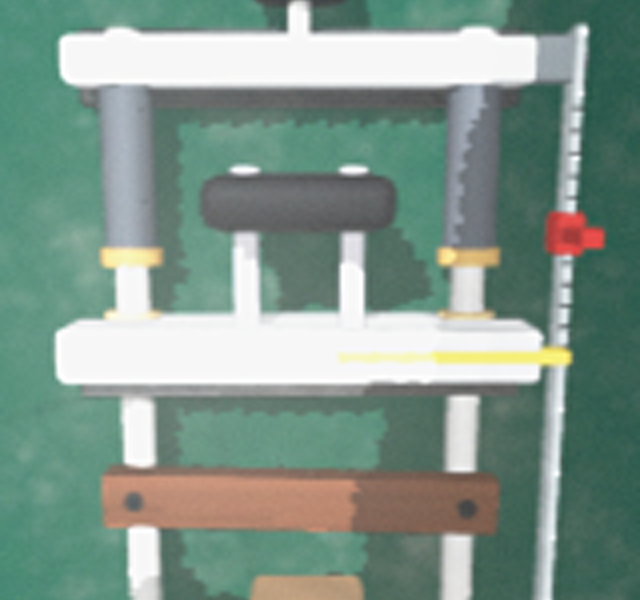

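```bash
python3 - <<'E'
from h import *
st=np.load('st3.npy',allow_pickle=True).item(); p,T=camT('wrist',st)
F=[((-5,55,57),(543,483)),((-5,-55,57),(57,483)),((-71,-55,32),(60,184)),((-71,55,32),(536,185)),((-81,55,32),(536,134)),((-81,-55,32),(60,134)),((-50,0,92),(299.5,275)),((-40,0,92),(299.5,331))]
P=np.array([f[0] for f in F])/1e3; uv=(np.array([f[1] for f in F])+.5)/4-.5+[200,40]
q,r=fitvice(P,uv,p,T,[0.572,-.0723,-.2855]); print(q,np.degrees(q[2]));print(r.round(2))
c,s=np.cos(q[2]),np.sin(q[2])
for n,k,z in [('clip tab',(570,335),.058),('pt',(560,457),.058)]:
    w=back((np.array(k)+.5)/4-.5+[200,40],z,p,T); d=w[:2]-q[:2]; print(n,c*d[0]+s*d[1],-s*d[0]+c*d[1])
# slat along-tool offset from w2: far end top edge row ~209 at ..., hole row 231
E
```

```text
[ 0.57180102 -0.07384434 -0.28337638] -16.23627058905159
[[-0.63  0.07]
 [ 0.4   0.24]
 [ 0.46 -0.38]
 [ 0.15 -0.79]
 [ 0.76  0.25]
 [-0.22  0.41]
 [-0.37  0.18]
 [-0.33 -0.14]]
clip tab -0.03773350698004513 0.05942259781944588
pt -0.011102508474951839 0.05887560295177715
```

```bash
cat >> h.py <<'E'
Q=[.57180,-.07384,-.28338]
YV=np.degrees(Q[2])
E
python3 - <<'E'
from h import *
o=[-90,0,YV]
w=v2w(Q,[.05,.042,0])[0]
arm.move_pose([w[0],w[1],.16],o)
arm.servo_line([w[0],w[1],.1055],o,velocity=.07)
arm.pause(.2)
s=arm.get_state(); print(s['eef_pos'],w,s['ft_force'],s['finger_gap'],s['orientation'])
dz=s['eef_pos'][2]-.105
arm.gripper_open()
arm.servo_line([w[0],w[1],.16],o,velocity=.2)
arm.move_pose([.5987,.2112,.2],[-90,0,113-180])
arm.pause(.1)
st=arm.get_state(); im=arm.get_image('wrist'); np.save('st4.npy',st,allow_pickle=True); cv2.imwrite('pics/w4.png',im); cv2.imwrite('pics/t4.png',arm.get_image('top'))
print(st['time'],slat(im,st,(.5987,.2112)))
t=cv2.imread('pics/t4.png'); cv2.imwrite('pics/t4c.png',cv2.resize(t[150:250,230:330],None,fx=6,fy=6,interpolation=cv2.INTER_CUBIC))
E
```

```text
[ 0.63164545 -0.04750561  0.10574147] [ 0.6315491  -0.04749526  0.        ] [ 0.2817434  -0.20730661  0.50193281] 0.013438483289738136 [-8.99989384e+01 -2.79634133e-02 -1.62347549e+01]
10.4417 (array([0.59796744, 0.21043568, 0.0115    ]), np.float64(112.59528562534716), [np.float64(0.01351295606635118), np.float64(0.060898989180133714)], (276.4999694824219, 195.49998474121094))
```

View pics/w4.png

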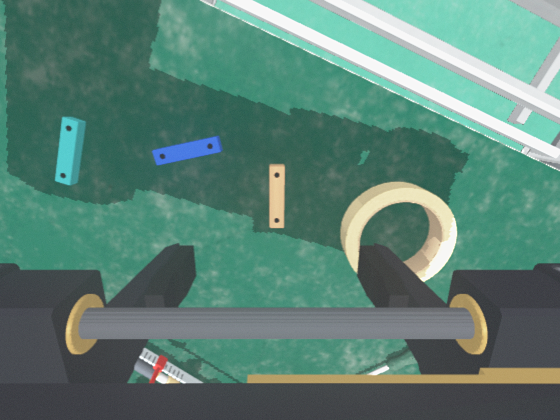

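View pics/t4c.png

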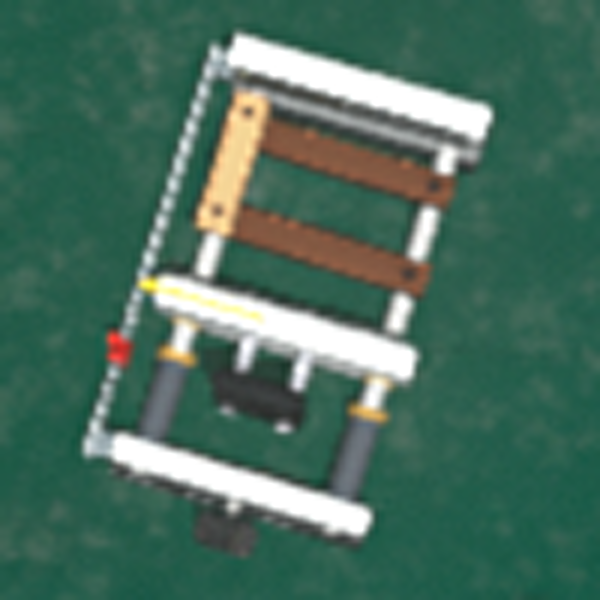

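The left slat sits correctly. The roll stands close to slat A's far-side finger, so I'll offset the grasp 12 mm away from it. Closing the fingers will centre the slat.

```bash
python3 - <<'E'
from h import *
y=112.6-180; o=[-90,0,y]; a=np.radians(y+90)
x0,y0=.5981-.012*np.cos(a),.2106-.012*np.sin(a)
arm.move_pose([x0,y0,.11],o)
arm.servo_line([x0,y0,.0665],o,velocity=.08)
s=arm.get_state(); print(s['eef_pos'],s['ft_force'])
arm.gripper_close(); s=arm.get_state(); print(s['finger_gap'],s['time'],s['ft_force'])
arm.servo_line([x0,y0,.18],o,velocity=.15)
im=arm.get_image('wrist'); cv2.imwrite('pics/w5.png',im)
s=arm.get_state(); print(s['finger_gap'],s['time'],s['ft_force'])
E
```

```text
[0.58705501 0.20598942 0.06622019] [-0.44363561 -0.3354773   0.26187294]
0.013254743017879005 12.8 [0.85231827 0.0720487  0.56509054]
0.013560847414175957 13.7583 [ 0.18096511  1.0526031  -0.47699689]
```

View pics/w5.png

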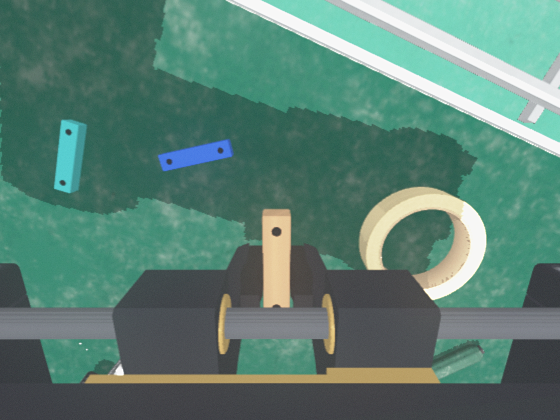

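The hold looks the same as before (hole at (276,231)) and the roll hasn't moved. I'll place this one on the right.

```bash
python3 - <<'E'
from h import *
o=[-90,0,YV]
w=v2w(Q,[.05,-.042,0])[0]
arm.move_pose([w[0],w[1],.17],o)
arm.servo_line([w[0],w[1],.1055],o,velocity=.07)
arm.pause(.2)
s=arm.get_state(); print(s['eef_pos'],w,s['ft_force'],s['finger_gap'])
arm.gripper_open()
arm.servo_line([w[0],w[1],.17],o,velocity=.2)
# look-see above vice, yaw for handle grasp is YV-90; first a look along the holder
c=v2w(Q,[.02,0.0,0])[0]
arm.move_pose([c[0],c[1],.25],o); arm.pause(.1)
st=arm.get_state(); im=arm.get_image('wrist'); np.save('st6.npy',st,allow_pickle=True); cv2.imwrite('pics/w6.png',im)
cv2.imwrite('pics/c6.png',cv2.resize(im[40:280,190:370],None,fx=3.3,fy=2.5) if 0 else cv2.resize(im[40:240,190:370],None,fx=3,fy=3,interpolation=cv2.INTER_CUBIC)); print(st['time'])
E
```

```text
[ 0.60818347 -0.1281942   0.10586727] [ 0.60806249 -0.12814499  0.        ] [-0.22288459  0.39535604  0.20110979] 0.01359427895968824
18.5333
```

View pics/w6.png

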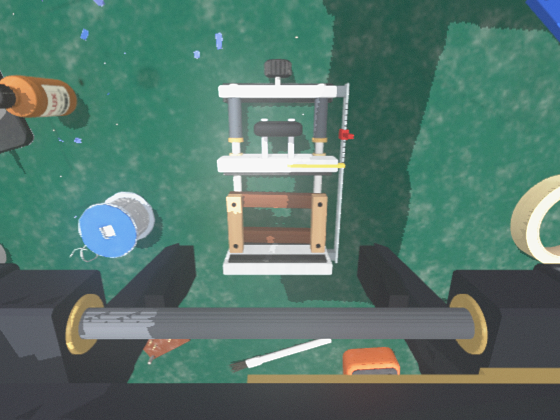

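View pics/c6.png

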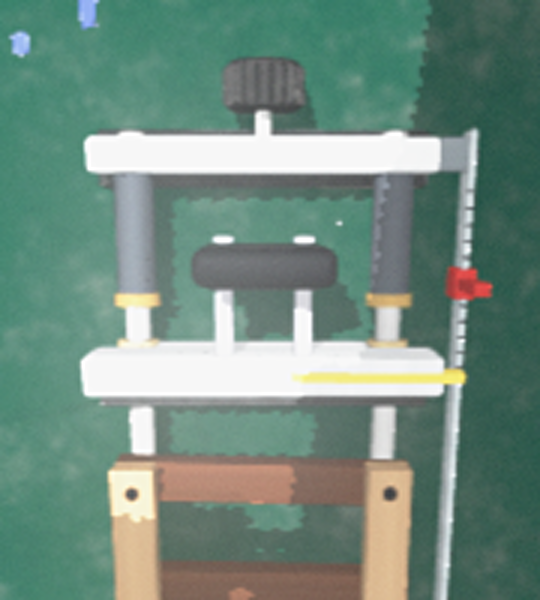

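Both slats lie on the long slats above the rods. In the full image the clip's tab top is at about (351,136) and the pointer at about (343,165). I'll measure those and check the placements.

```bash
python3 - <<'E'
from h import *
st=np.load('st6.npy',allow_pickle=True).item(); im=cv2.imread('pics/w6.png'); p,T=camT('wrist',st)
c,s=np.cos(Q[2]),np.sin(Q[2])
def inv(uv,z):
    w=back(uv,z,p,T); d=w[:2]-Q[:2]; return np.round([c*d[0]+s*d[1],-s*d[0]+c*d[1]],4)
f=lambda k:(np.array(k)+.5)/3-.5+[190,40]
print('tab',inv(f((485,289)),.058),'foot',inv(f((460,284)),.038),'pt',inv(f((455,377)),.058),'handle',inv(f((264,266)),.092))
print('holes',inv(f((132,494)),.05),inv(f((389,493)),.05))
p3,T3=p,T
st3=np.load('st3.npy',allow_pickle=True).item(); p,T=camT('wrist',st3); print('tab3',inv((np.array((596,338))+.5)/4-.5+[200,40],.058))
p,T=p3,T3
M={'sl':[(80,49,50),(80,35,50),(20,35,50),(20,49,50)],'sr':[(80,-35,50),(80,-49,50),(20,-49,50),(20,-35,50)],'SJ':[(-5,55,57),(-5,-55,57),(-17,-55,57),(-17,55,57)],'tab':[(-36,64.5,58),(-40,64.5,58)],'RJ':[(103,55,60),(103,-55,60),(88,-55,60),(88,55,60)]}
r=(190,370,90,280)
g=cv2.resize(im[90:280,190:370],None,fx=3,fy=3,interpolation=cv2.INTER_CUBIC)
for P in M.values():
    uv=proj(v2w(Q,np.array(P)/1e3),p,T); cv2.polylines(g,[np.round(((uv+.5-[190,90])*3-.5)*8).astype(np.int32)],True,(255,0,255),1,cv2.LINE_AA,3)
cv2.imwrite('pics/o6.png',g)
E
```

```text
tab [-0.0373  0.0652] foot [-0.0374  0.0621] pt [-0.0113  0.058 ] handle [-0.0457 -0.0001]
holes [ 0.0283 -0.0425] [0.0279 0.0408]
tab3 [-0.0371  0.0652]
```

View pics/o6.png

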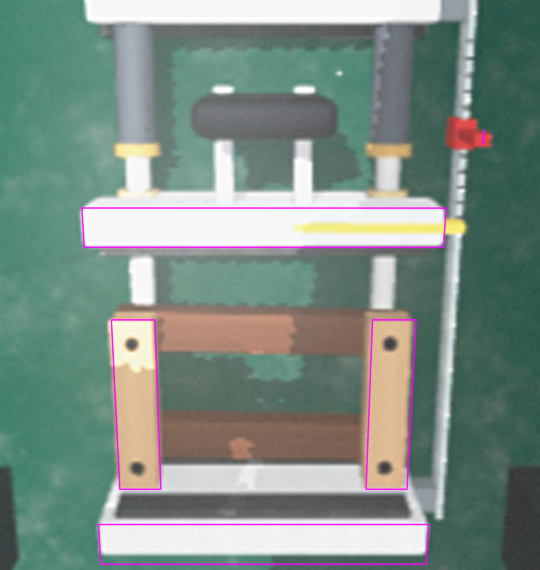

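Both placements are within about 1 mm, and the tab at −37.3 mm means about 26.2 mm of travel. Next I'll grip the handle and pull.

```bash
python3 - <<'E'
from h import *
o=[-90,0,YV-90]
w=v2w(Q,[-.0453,0,0])[0]
arm.move_pose([w[0],w[1],.22],o)
arm.servo_line([w[0],w[1],.1283],o,velocity=.12)
s=arm.get_state(); print(s['eef_pos'],w,s['ft_force'],s['time'])
arm.gripper_close(); s=arm.get_state(); print(s['finger_gap'],s['ft_force'],s['time'])
st=s; im=arm.get_image('wrist'); cv2.imwrite('pics/w7.png',im); np.save('st7.npy',st,allow_pickle=True)
w=v2w(Q,[-.0453-.0262,0,0])[0]
arm.servo_line([w[0],w[1],.1283],o,velocity=.03); arm.pause(.3)
st=arm.get_state(); im=arm.get_image('wrist'); cv2.imwrite('pics/w8.png',im); np.save('st8.npy',st,allow_pickle=True)
print(st['eef_pos'],w,st['finger_gap'],st['ft_force'],st['time'])
E
```

```text
[ 0.52864193 -0.06126905  0.12894649] [ 0.52830675 -0.06117401  0.        ] [-0.13981604  0.30897142  0.32245407] 20.8917
0.009986301963386571 [ 5.60957146 -1.50433611 -4.00541319] 22.05
[ 0.50385796 -0.05403744  0.12830915] [ 0.50315172 -0.05384843  0.        ] 0.00961668112829655 [ 8.71582266 -1.60879692 -7.61454614] 23.425
```

View pics/w7.png

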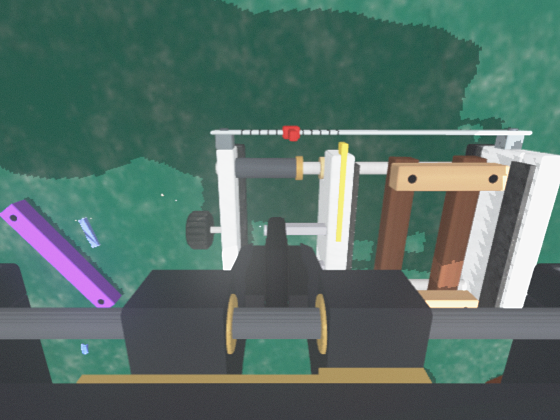

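View pics/w8.png

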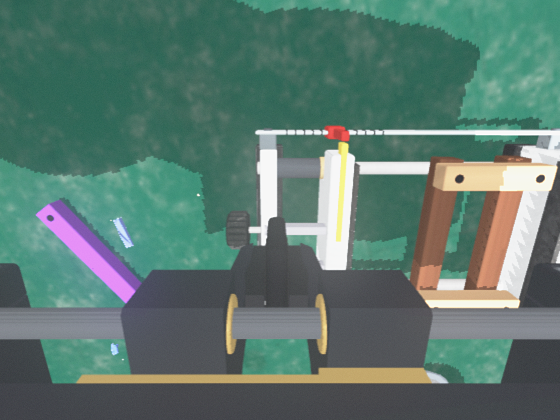

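```bash
python3 - <<'E'
import cv2
im=cv2.imread('pics/w8.png'); cv2.imwrite('pics/c8.png',cv2.resize(im[115:175,300:380],None,fx=8,fy=8,interpolation=cv2.INTER_CUBIC))
E
```

```text
(no output)
```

View pics/c8.png

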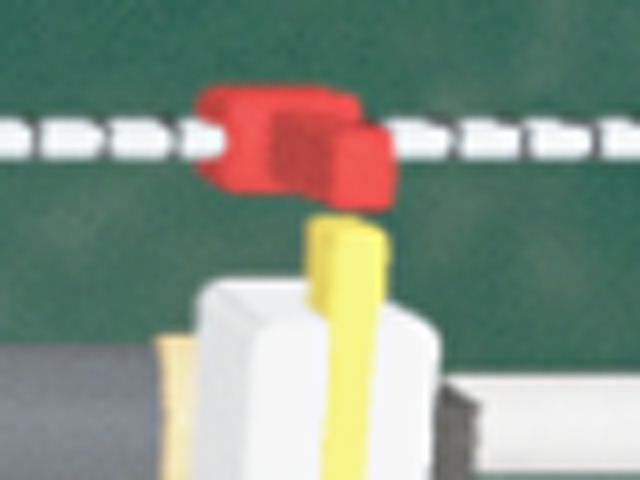

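The tab top (centre col ≈363 in the crop) and the pointer top (≈361) line up. I'll put a number on it, recheck the slats, and then hand in.

```bash
python3 - <<'E'
from h import *
st=np.load('st8.npy',allow_pickle=True).item(); p,T=camT('wrist',st)
c,s=np.cos(Q[2]),np.sin(Q[2])
def inv(uv,z):
    w=back(uv,z,p,T); d=w[:2]-Q[:2]; return np.round([c*d[0]+s*d[1],-s*d[0]+c*d[1]],4)
f=lambda k:(np.array(k)+.5)/8-.5+[300,115]
print('tab',inv(f((363,168)),.058),'pt',inv(f((361,235)),.058),inv(f((361,235)),.060))
print('left slat holes',inv((459,178),.05),inv((540,178),.05))
arm.pause(.5)
a=arm.get_state(); cv2.imwrite('pics/w9.png',arm.get_image('wrist')); cv2.imwrite('pics/t9.png',arm.get_image('top')); arm.pause(.3); b=arm.get_state()
print(a['eef_pos'],b['eef_pos'],b['finger_gap'],b['ft_force'],b['time'])
t=cv2.imread('pics/t9.png'); cv2.imwrite('pics/t9c.png',cv2.resize(t[120:300,110:460],None,fx=2.2,fy=2.2,interpolation=cv2.INTER_CUBIC))
E
```

```text
tab [-0.0372  0.0646] pt [-0.0371  0.0606] [-0.0375  0.0608]
left slat holes [0.028  0.0415] [0.0719 0.0415]
[ 0.50384889 -0.0540675   0.12832234] [ 0.50386639 -0.05406374  0.12832757] 0.009808837334499023 [ 8.19925623 -1.43401732 -7.62978154] 24.375
```

View pics/t9c.png

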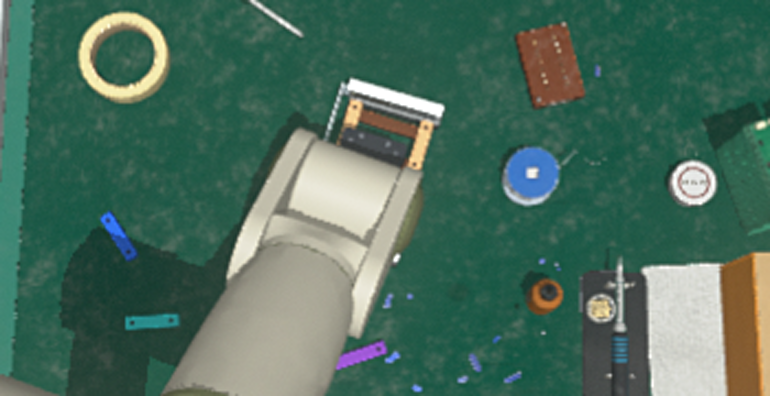

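View pics/w9.png

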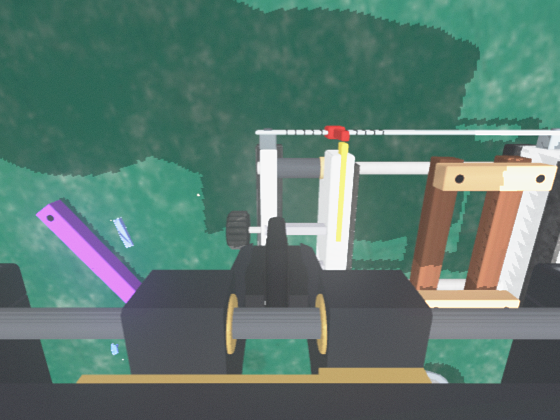

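The jaw is steady, with the pointer within about 0.3 mm of the tab. The slats are in place and the bystanders haven't moved, so I'm handing in.

```bash
python3 -c "
from bench import arm
arm.sign_off(); s=arm.get_state(); print(s['time'],s['finger_gap'],s['ft_force'])"
```

```text
the job is handed in; nothing more can be done
the job is handed in; nothing more can be done
```

The job is handed in: both short slats are on the long slats, and the gripper is still holding the jaw at the red clip. It took about 24.4 s of the 58 s allowed.

- **Short slats:** I laid one pale slat over each guide rod and let go. Checked with the wrist camera after release, both were within about 1 mm of their places. After the pull, the left slat still measured in place and the right one looked unmoved.
- **Jaw:** I gripped the handle and pulled it about 26 mm. The pointer then read −37.1 to −37.5 mm along the holder and the clip tab −37.2 mm. The arm position held steady over a further second, with about 8 N of pull on the wrist and the fingers closed on the 10 mm handle.
- **Other things on the bench:** The bystanders and look-alikes looked unmoved in the last pictures. I moved the second grasp 12 mm away from the tape roll, because the open finger would have come too close to it.
- **Checks that disagreed:** The first top-view estimate put the clip about 3 mm further forward (−40 mm). I used the wrist camera's reading, and the final side-by-side view confirmed it. No check failed.

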